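# Pack the red seal and click its case shut

### The job

Lay the red seal block in the trough of the open white case, then swing the case's lid over and press down on the orange pad at the lid's far edge, the edge away from the hinge, until the spring catch clicks and the lid stays fully shut. The case stands on a soft mat and gives under your push, so keep pressing until you feel it snap, but never lean on the case with more than about 24 N. Leave everything else on the bench where it is.

Things in the scene. Friction and masses are not known exactly. Their poses are not given: they have to be found in the camera images.
- red_seal: The red wooden seal block to pack: square bar 70 x 24 x 24 mm, about 50 g, with a brass band near one end; lies flat on the bench at the start. Origin at the centre of the block, x along its length. Either end may point either way in the trough.
- case: White plastic case, 130 mm (x) x 120 mm (y), 46 mm high, walls 5 mm, standing on the mat. Origin at the centre of its underside, z up, x from the hinge side towards the catch side. It cannot slide or tip. Inside, a dark pad with its top 24 mm above the case's underside has in its middle a trough for the seal.
- mat: Soft black mat under the case, 200 x 170 x 12 mm, origin at the centre of its underside, fixed to the bench. Pushed down, the case sinks straight into it: it starts to give at about 2 N, then about 1.8 N per mm, and meets hard ground after 11 mm. It rises again when let go.
- nest (a point): Centre of the trough's floor, 16 mm above the case's underside; axes as the case. The trough is 80 mm long (x), 31 mm wide (y) and 8 mm deep, so a seated seal has its centre 12 mm above this point and stands 16 mm proud of the pad. Room beside it inside the case: 43 mm from the seal's side to each side wall.
- hinge (a point): Middle of the lid's hinge line, on the rear upper edge of the case (case frame x = -65, y = 0, z = 46 mm). The hinge line runs along the case's y.
- lid_pad (a point): Centre of the orange press pad (18 x 60 mm) on the lid's outer face by its far edge, 122 mm from the hinge. The lid is 134 mm long from the hinge (150 mm with the hook in the middle of its edge), 120 mm wide, 6 mm thick; its outer face lies 6 mm above the hinge line when shut.
- lid (a joint): Lid angle, rad: 0 fully shut, 1.57 standing upright, 1.9 fully open (leaning back from the trough). The hinge is stiff (about 0.14 N m): the lid stays where it is left, also when left ajar on top of the catch.
- catch (a point): Spring catch in the middle of the case's front wall (case frame x = 69, z = 39 mm). From about 0.06 rad the hook under the lid's far edge rides onto it; 12 to 18 N on the pad (it differs from case to case; more if pressed nearer the hinge) takes it over at about 0.02 to 0.03 rad. The force then drops suddenly and the catch draws the lid shut and holds it.
- yellow_seal: Yellow seal block, same shape and size as the red one (70 x 24 x 24 mm, origin at its centre). Not wanted; leave it.
- black_seal: Black seal block, same shape and size as the red one (70 x 24 x 24 mm, origin at its centre). Not wanted; leave it.
- hammer: Small hammer lying on the bench, 240 mm long; leave it.
- chisel: Slim wooden-handled tool lying on the bench, 180 mm long; leave it.
- mug: Blue mug, 85 mm high, 76 mm across; leave it.
- radio: Black two-way radio lying flat, 110 x 55 x 32 mm plus aerial; leave it.
- offcut: Plywood offcut 50 x 35 x 30 mm; leave it.
There are look-alikes about, which are no part of the job. Several things have the shape of the red_seal; the one meant has the colours described above.

How it is judged:
On the way:
1. the red seal lies in the trough, let go, with the lid still open (x of red_seal in the frame of nest between -0.009 and 0.009 m and y of red_seal in the frame of nest between -0.007 and 0.007 m and z of red_seal in the frame of nest between 0.008 and 0.016 m and angle between the x axis of red_seal and the x axis of case, either way round below 0.15 rad and value of joint lid above 0.8 rad and contact force between the fingers and red_seal below 0.2 N), for 0.2 s.
At the end, for the whole second after the job is handed in: The lid is latched: its angle is under 0.015 rad with nothing pressing on it; the red seal rests in the trough under it (centre within 9 mm along and 7 mm across of the trough's centre, 8 to 16 mm above its floor, lengthwise within 0.15 rad) (x of red_seal in the frame of nest between -0.009 and 0.009 m and y of red_seal in the frame of nest between -0.007 and 0.007 m and z of red_seal in the frame of nest between 0.008 and 0.016 m and angle between the x axis of red_seal and the x axis of case, either way round below 0.15 rad and value of joint lid below 0.015 rad and linear speed of red_seal below 0.02 m/s); the robot touches nothing.
It fails at once if the case or its lid is pushed with more than 25 N (contact force between the arm and case above 25 N).
It fails at once if another thing on the bench is moved more than 30 mm (distance of any of yellow_seal, black_seal, hammer, chisel, mug, radio, offcut from where it was at the start of the episode above 0.03 m).
It also fails if it takes over 61 s, if anything falls off the work surface, if the arm or the gripper's body presses on something with over 40 N, if the wrist force passes 120 N, or if a joint passes its speed limit or range.

### The arm

A 6-joint arm with a two-finger parallel gripper is mounted at the origin on the work surface. World frame = base frame: x ahead of the robot, y to its left, z up, the work surface at z = 0. Lengths are in m, angles in rad, forces in N, time in s.
With the tool pointing down it reaches from about 0.275 to 1 m from the base axis. Payload 8.4 kg.
Tool frame: the origin (TCP) lies on the centre line of the jaws, within the pads' length; the fingertips stand 17 mm ahead of it and the grasp point (between the pads) lies 2 mm behind it (bot.tcp_to_tips is the y of the fingertips in the tool frame, in m); y points along the fingers, z is the direction in which the jaws open and shut, and the axes are right-handed (so a half turn about y gives the same grasp; the last joint's range is limited). The gripper opens to 85 mm and grips with 20 to 120 N. Pads are 22 mm wide; open, the fingers measure 114 mm over their backs; the gripper's body (76 mm by 85 mm) begins 54 mm behind the grasp point. The pads swing forward as they close: fully open they stand 13 mm farther back than shut.
Start: joints at [-1.169, 0.353, 1.633, -0, 1.155, -0.002], TCP at [0.246, -0.575, 0.248] pointing down, gripper open.
Joint ranges: [-2.63, 2.63], [-0.92, 2.1], [0.06, 2.66], [-1.3, 4.44], [0, 2.69], [-3.02, 3.02]. Speed limits (rad/s): [2.22, 2.22, 2.79, 3.14, 3.14, 3.14].

### API

Orientations are given as a unit quaternion [x, y, z, w].
In Python, from workcell import bot, hand, kinematics, get_obs, vision, hand_in gives the robot as it stands. The module is installed in compiled form; this text tells all that it offers. Calls block until the motion is done:
- bot.reach(position, orientation): joint-space move of the TCP to a pose.
- bot.servo_line(position, ori=None, velocity=0.15): straight line of the TCP; ori=None keeps the orientation; velocity is the mean speed in m/s.
- bot.goto_joints(angles): joint-space move.
- hand.move_gripper(opening, strength=None): finger opening in m; strength is the grip in N (None keeps the last); returns when the fingers have stopped.
- bot.dwell(seconds).
- kinematics.solve_ik(position, orientation): joint angles nearest the present ones, or None.
- get_obs(): the state.
- vision.read_camera(name): name is "side" or "top"; returns a dict with "frame" (420x560x3 uint8, red, green, blue), "intrinsics" (3x3 intrinsics, pixels), "view" (4x4, takes a point from world to camera coordinates). Camera axes: x right, y down, z forward; pixel columns grow to the right and rows downward; lengths in m; the calibration is good to about 2 mm. A picture is of the moment at which its call begins. There is no depth.
A pose or a line that the arm cannot do raises bot.IKError and nothing moves.
- hand_in(): hands the job in, once; it reports no verdict.
The state is a dict: "time_s": time; "joint_pos": joint angles; "joint_vel": joint speeds; "joint_efforts": joint torques, N m; "position": TCP position; "orientation": TCP orientation; "wrist_force": force on the tool from outside, world axes, zero at the start; "ft_torque": the same for the moment, N m; "gripper_width": finger opening in m.
Only numpy, scipy, OpenCV 4.12 (cv2) and the standard library are available. Lean on these libraries where they do the work, as an engineer would, in place of code of your own. Each camera call takes 0.05 s, during which the arm holds its last target. There are 200 camera calls.

## Working session

There is one attempt and no reset: what is moved stays moved. The work goes in short steps, each a Python script; the robot and the scene stay as the last script left them, time stands still between calls to the robot, and variables do not carry over. Pictures are saved under pics/ and viewed, about 8 in all and at most 12, crops included, and the job is handed in when it is done.

```bash
mkdir -p pics
python3 - <<'E'
from workcell import vision,get_obs
import cv2,numpy as np
for n in("top","side"):
    r=vision.read_camera(n); cv2.imwrite(f"pics/{n}0.png",r["frame"][...,::-1])
    print(n,np.round(r["intrinsics"],1).tolist(),np.round(r["view"],4).tolist())
    np.savez(f"{n}0.npz",f=r["frame"],K=r["intrinsics"],V=r["view"])
o=get_obs();print(o["orientation"],o["position"],o["time_s"])
E
```

```text
top [[415.8, 0.0, 281.9], [0.0, 415.8, 209.1], [0.0, 0.0, 1.0]] [[-0.0248, -0.9994, -0.0225, -0.0148], [-0.988, 0.028, -0.152, 0.5693], [0.1525, 0.0184, -0.9881, 1.1094], [0.0, 0.0, 0.0, 1.0]]
side [[469.9, 0.0, 281.4], [0.0, 469.9, 206.1], [0.0, 0.0, 1.0]] [[0.9804, -0.1971, -0.0013, -0.57], [-0.1043, -0.5129, -0.8521, 0.0989], [0.1673, 0.8355, -0.5234, 1.286], [0.0, 0.0, 0.0, 1.0]]
[-0.14189259  0.69319041 -0.69229284  0.14171868] [ 0.24542222 -0.57433801  0.24763278] 0.1
```

View pics/top0.png

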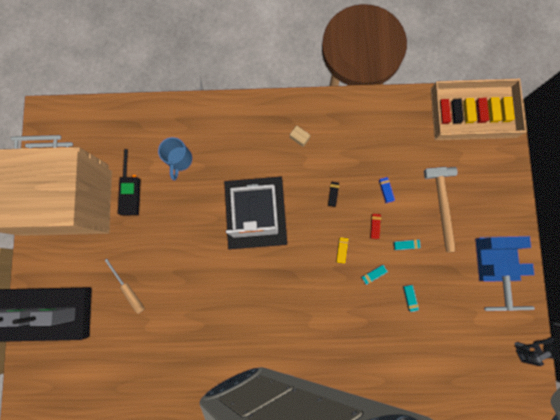

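View pics/side0.png

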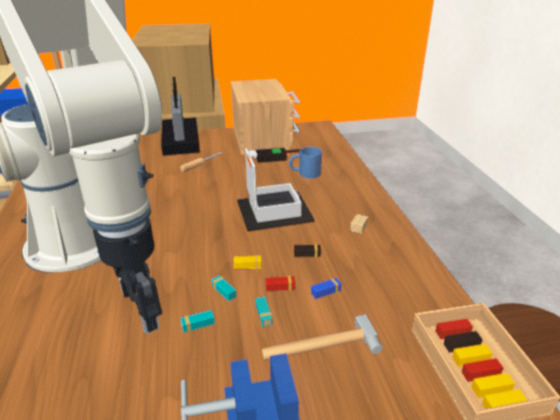

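```bash
cat > h.py <<'E'
import numpy as np,cv2
def cam(n,i=0):
    d=np.load(f"{n}{i}.npz"); return d["f"],d["K"],d["V"]
def ray(p,K,V):
    d=V[:3,:3].T@np.linalg.solve(K,[p[0],p[1],1.]); return -V[:3,:3].T@V[:3,3],d/np.linalg.norm(d)
def onplane(p,z,K,V):
    c,d=ray(p,K,V); return c+d*(z-c[2])/d[2]
def proj(P,K,V):
    q=K@(V[:3,:3]@np.asarray(P,float)+V[:3,3]); return q[:2]/q[2]
def tri(p1,c1,p2,c2):
    (a,u),(b,v)=ray(p1,*c1),ray(p2,*c2)
    s=np.linalg.lstsq(np.c_[u,-v],b-a,rcond=None)[0]; x,y=a+s[0]*u,b+s[1]*v
    return (x+y)/2,np.linalg.norm(x-y)
E
python3 - <<'E'
from h import *
def crop(f,x,y,w,h,s): return cv2.resize(f[y:y+h,x:x+w],None,fx=s,fy=s,interpolation=cv2.INTER_CUBIC)
t,K,V=cam("top"); s,Ks,Vs=cam("side")
a=np.hstack([crop(t,215,170,80,60,5),crop(t,340,200,80,60,5)])
a=np.vstack([a,np.hstack([crop(s,230,140,100,75,4),crop(s,235,250,100,75,4)])])
cv2.imwrite("pics/crop0.png",a[...,::-1])
hs=cv2.cvtColor(t,cv2.COLOR_RGB2HSV)
sub=np.zeros(t.shape[:2],np.uint8); sub[205:246,362:392]=1
m=((hs[...,0]<7)|(hs[...,0]>172))&(hs[...,1]>170)&(sub>0)
c=np.argwhere(m)[:,::-1].astype(np.float32); r=cv2.minAreaRect(c);print(r)
b=cv2.boxPoints(r)
for p in b: print(p,np.round(onplane(p,.024,K,V),4))
print(hs[208:246:2,376],"cam",ray((0,0),K,V)[0],ray((0,0),Ks,Vs)[0])
E
```

```text
((375.5, 226.0), (24.0, 9.0), 90.0)
[371. 214.] [ 0.5506 -0.2786  0.024 ]
[380. 214.] [ 0.5499 -0.3037  0.024 ]
[380. 238.] [ 0.4828 -0.2996  0.024 ]
[371. 238.] [ 0.4834 -0.2747  0.024 ]
[[ 13 161 160]
 [ 13 156 157]
 [ 13 159 151]
 [  4 216 165]
 [  9 196 183]
 [ 18 177 193]
 [  4 218 174]
 [  1 217 174]
 [  3 227 174]
 [  1 213 175]
 [  2 220 173]
 [  2 217 175]
 [  2 217 174]
 [  3 229 174]
 [  2 222 178]
 [  3 201 164]
 [ 14 159 149]
 [ 14 163 160]
 [ 14 169 160]] cam [ 0.39290666 -0.05112007  1.18246421] [ 0.35395933 -1.13608136  0.75659842]
```

View pics/crop0.png

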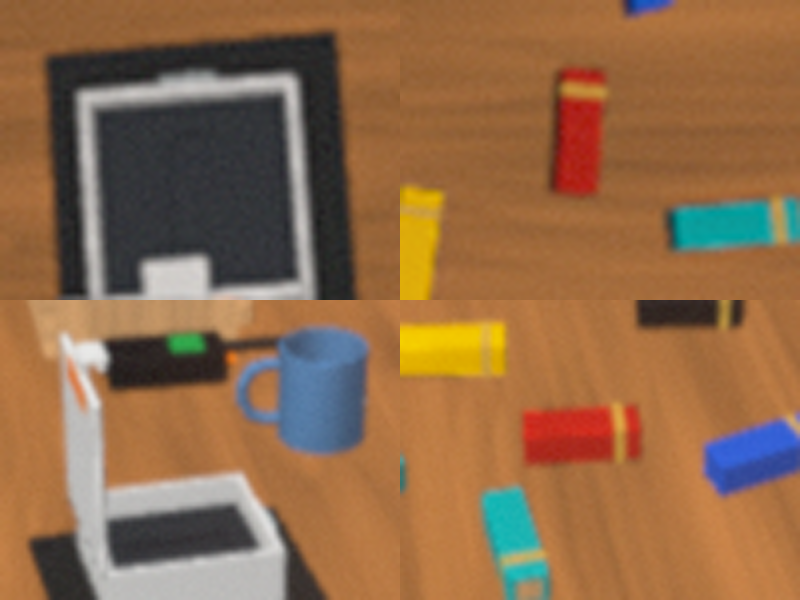

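Run:
```python
from h import *
t,K,V=cam("top"); g=t.min(2).astype(float)
def cross(v,lv=125):  # first rising crossing, subpixel
    i=np.argmax(v>lv); return i-1+(lv-v[i-1])/(v[i]-v[i-1])
rows=np.arange(195,223); cols=[*range(234,244),*range(262,272)]
L=[(222+cross(g[y,222:260]),y) for y in rows]
R=[(285-cross(g[y,285:255:-1]),y) for y in rows]
F=[(x,178+cross(g[178:210,x])) for x in cols]
W=lambda P:np.array([onplane(p,.058,K,V)[:2] for p in P])
L,R,F=W(L),W(R),W(F)
def fit(P):
    vx,vy,x,y=cv2.fitLine(P.astype(np.float32),cv2.DIST_HUBER,0,1e-5,1e-5).ravel(); return np.array([x,y]),np.array([vx,vy])
def X(a,b):
    s=np.linalg.solve(np.c_[a[1],-b[1]],b[0]-a[0]); return a[0]+s[0]*a[1]
l,r,f=fit(L),fit(R),fit(F)
for q in(l,r,f):print(np.round(q[0],4),np.degrees(np.arctan2(q[1][1],q[1][0])))
A,B=X(l,f),X(r,f);print("FL",A,"FR",B,"width",np.linalg.norm(A-B))
# mat
hs=cv2.cvtColor(t,cv2.COLOR_RGB2HSV); m=np.zeros(g.shape,np.uint8); m[170:255,215:295]=(t.max(2)<60)[170:255,215:295]
c=max(cv2.findContours(m,0,2)[0],key=cv2.contourArea); b=cv2.boxPoints(cv2.minAreaRect(cv2.convexHull(c)))
bw=np.array([onplane(p,.012,K,V)[:2] for p in b]);print("mat",np.round(bw,4),bw.mean(0),np.linalg.norm(np.diff(bw,axis=0),axis=1))
# red corners
P=np.array([onplane(p,.024,K,V) for p in[(372,213.8),(381,214.4),(371,238.6),(379.8,239)]]);print(np.round(P,4),P.mean(0))
d=P[:2].sum(0)-P[2:].sum(0);print("yaw red",np.degrees(np.arctan2(d[1],d[0])))
# side: red via crop corners
s,Ks,Vs=cam("side")
for p in[(525,412),(638,404),(640,432+20),(527,463)]:
    q=(235+(p[0]-400)/4,250+(p[1]-300)/4); print("side",np.round(onplane(q,.024 if p[1]<440 else 0,Ks,Vs),4))
# pad (orange, inner?) & lid top in side view
for p in[(66,335),(100,408),(92,400)]: print((230+p[0]/4,140+(p[1]-300)/4))
```

```text
[0.5712 0.1093] 3.0028179
[ 0.5686 -0.0134] 2.901751
[0.6326 0.0702] -86.940575
FL [0.630369   0.11238197] FR [ 0.6369071  -0.00994554] width 0.12250211
mat [[ 0.66    0.1375]
 [ 0.668  -0.0291]
 [ 0.4743 -0.0389]
 [ 0.4661  0.1236]] [0.56711801 0.04828569] [0.16679044 0.19396625 0.16264835]
[[ 0.5511 -0.2814  0.024 ]
 [ 0.5487 -0.3064  0.024 ]
 [ 0.4818 -0.2746  0.024 ]
 [ 0.48   -0.2989  0.024 ]] [ 0.51541461 -0.29031946  0.024     ]
yaw red -5.900625854638916
side [ 0.4883 -0.2805  0.024 ]
side [ 0.5559 -0.2867  0.024 ]
side [ 0.554  -0.3023  0.    ]
side [ 0.486  -0.2985  0.    ]
(246.5, 148.75)
(255.0, 167.0)
(253.0, 165.0)
```

```bash
cat >> h.py <<'E'
from scipy.spatial.transform import Rotation as R
def down(yaw):
    c,s=np.cos(yaw),np.sin(yaw)
    return R.from_matrix(np.array([[c,0,-s],[s,0,c],[0,-1,0]])).as_quat()
CC=np.array([.568,.048]); CY=np.radians(3.)
CX=np.array([np.cos(CY),np.sin(CY)])
def snap(n,i):
    from workcell import vision
    r=vision.read_camera(n); np.savez(f"{n}{i}.npz",f=r["frame"],K=r["intrinsics"],V=r["view"]); cv2.imwrite(f"pics/{n}{i}.png",r["frame"][...,::-1])
E
python3 - <<'E'
from h import *
from workcell import bot,hand,get_obs,kinematics
print(bot.tcp_to_tips)
q=down(np.radians(-5)); print(kinematics.solve_ik([.518,-.291,.15],q), kinematics.solve_ik([*CC,.15],down(CY)))
hand.move_gripper(.05,40)
bot.reach([.518,-.291,.12],q)
print(bot.tcp_to_tips)
bot.servo_line([.518,-.291,.029],velocity=.08)
print(get_obs()["wrist_force"])
hand.move_gripper(.015,40); o=get_obs(); print(o["gripper_width"],o["position"],o["wrist_force"])
bot.servo_line([.518,-.291,.2],velocity=.15)
o=get_obs(); print(o["gripper_width"],o["time_s"],o["wrist_force"])
snap("side",1)
f=cam("side",1)[0]; p=proj([.518,-.291,.2],*cam("side",1)[1:]).astype(int); print(p)
cv2.imwrite("pics/s1c.png",cv2.resize(f[p[1]-60:p[1]+60,p[0]-80:p[0]+80],None,fx=5,fy=5,interpolation=cv2.INTER_CUBIC)[...,::-1])
E
```

```text
0.017
[-5.14364006e-01  4.14810484e-01  1.78526575e+00 -4.44089210e-16
  9.41516423e-01 -1.99789387e+00] [ 8.16752639e-02  3.81854694e-01  1.83829428e+00 -4.44089210e-16
  9.21443683e-01 -1.54148094e+00]
0.017
[0.63081683 0.37861428 0.25655378]
0.022834682915319763 [ 0.51839636 -0.2912103   0.02968469] [-0.83627571  1.33108071  6.31458995]
0.023192239761778234 5.225 [ 0.0682282  -0.42665362 -0.46762277]
[279 217]
```

View pics/s1c.png

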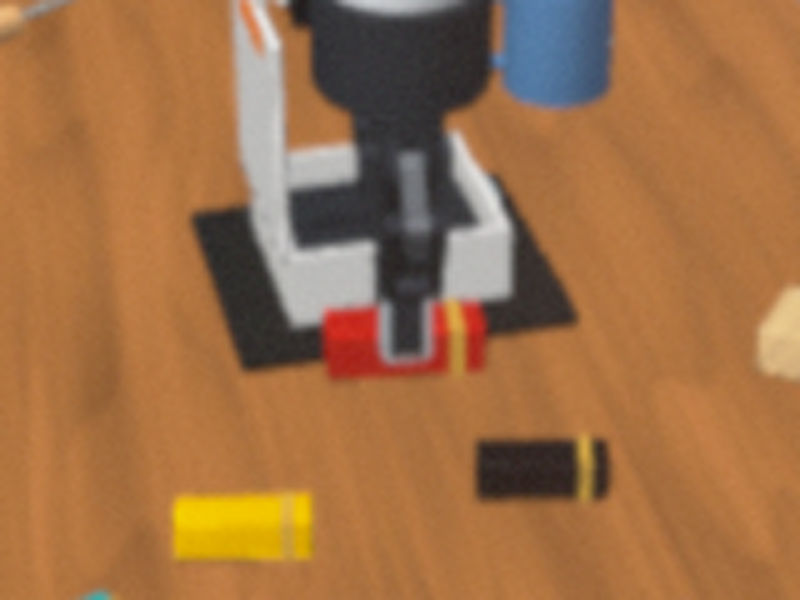

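The red seal (chosen at top-image pixel 376,226; look-alikes are the tray reds at 446,110 and 483,110) is held centred, with its bottom about 12 mm below the tips. The lid stands clear behind the case. Next I place the seal.

Run:
```python
from h import *
from workcell import bot,hand,get_obs
c=[.5675,.048]; q=down(CY)
bot.reach([*c,.2],q); bot.servo_line([*c,.075],velocity=.12)
bot.dwell(.1); f0=get_obs()["wrist_force"][2]
for z in np.arange(.073,.0575,-.002):
    bot.servo_line([*c,z],velocity=.03); o=get_obs(); print(round(z,4),round(o["position"][2],4),np.round(o["wrist_force"]-[0,0,f0],2))
    if o["wrist_force"][2]-f0>6: print("contact");break
snap("side",2); snap("top",2)
f,K,V=cam("side",2); p=proj([*c,.06],K,V).astype(int)
g,K,V=cam("top",2); p2=proj([*c,.06],K,V).astype(int)
cr=lambda f,p:cv2.resize(f[p[1]-40:p[1]+40,p[0]-40:p[0]+40],None,fx=5,fy=5,interpolation=cv2.INTER_CUBIC)
cv2.imwrite("pics/c2.png",np.hstack([cr(f,p),cr(g,p2)])[...,::-1])
```

```text
0.073 0.0731 [-0.05 -0.6  -0.94]
0.071 0.0708 [-0.1  -0.7  -1.15]
0.069 0.0688 [-0.06  0.96  0.16]
0.067 0.0668 [0.27 0.48 0.23]
0.065 0.0648 [ 0.46  0.47 -0.06]
0.063 0.0629 [ 0.44 -0.06  0.56]
0.061 0.0609 [-0.1   0.7   1.38]
0.059 0.0588 [-0.28  0.48  0.44]
```

View pics/c2.png

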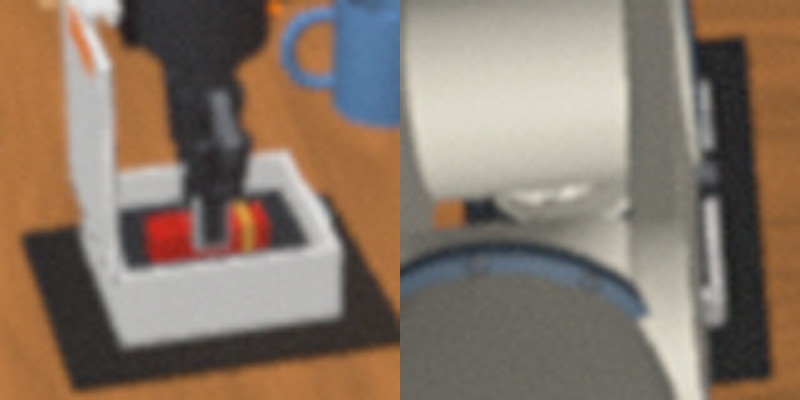

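Run:
```python
from h import *
from workcell import bot,hand,get_obs
c=[.5675,.048]
bot.servo_line([*c,.0578],velocity=.03); print(get_obs()["wrist_force"])
hand.move_gripper(.042); bot.dwell(.3)
bot.servo_line([*c,.24],velocity=.15); bot.dwell(.3)
bot.reach([.40,-.25,.30],down(0))
snap("side",3); snap("top",3); print(get_obs()["time_s"])
f,K,V=cam("side",3); p=proj([*c,.09],K,V).astype(int)
g,K,V=cam("top",3); p2=proj([*c,.06],K,V).astype(int); print(p,p2)
cr=lambda f,p:cv2.resize(f[p[1]-40:p[1]+40,p[0]-40:p[0]+40],None,fx=5,fy=5,interpolation=cv2.INTER_CUBIC)
cv2.imwrite("pics/c3.png",np.hstack([cr(f,p),cr(g,p2)])[...,::-1])
hs=cv2.cvtColor(g,cv2.COLOR_RGB2HSV); m=((hs[...,0]<7)|(hs[...,0]>172))&(hs[...,1]>150); k=np.zeros_like(m); k[p2[1]-30:p2[1]+30,p2[0]-30:p2[0]+30]=1
P=np.argwhere(m&k)[:,::-1].astype(np.float32); r=cv2.minAreaRect(P); print(r)
b=np.array([onplane(x,.052,K,V)[:2] for x in cv2.boxPoints(r)]); print(b,b.mean(0),(b.mean(0)-c))
```

```text
[-0.41213289 -0.68234443 -0.76449715]
13.9083
[273 185] [253 209]
((253.65345764160156, 210.10862731933594), (26.248743057250977, 9.395524024963379), 86.633544921875)
[[0.60300858 0.06256167]
 [0.60380726 0.03653783]
 [0.53069046 0.03347049]
 [0.52987707 0.05923984]] [0.56684584 0.04795246] [-6.54158119e-04 -4.75438730e-05]
```

View pics/c3.png

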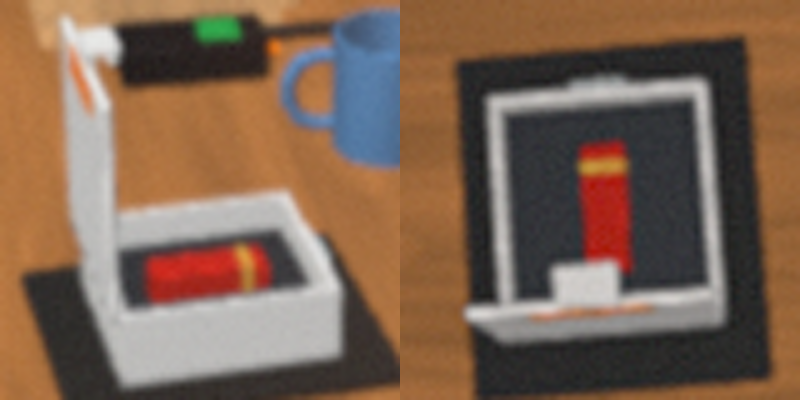

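The seal lies centred in the trough, within about 1 mm, and the lid is still open. Next I swing the lid with the closed fingers.

```bash
cat >> h.py <<'E'
C=np.array([.5675,.048]); HZ=.058; W=.011; TIP=.017
def tcp(th,r,off=0):   # TCP so that tip's front-bottom corner lies on outer face at radius r, angle th
    x=-.065+r*np.cos(th)-(.006+off)*np.sin(th)-W; z=HZ+r*np.sin(th)+(.006+off)*np.cos(th)
    return [*(C+CX*x),z+TIP]
E
python3 - <<'E'
from h import *
from workcell import bot,hand,get_obs
g,K,V=cam("top",3); s,Ks,Vs=cam("side",3)
for th in(1.6,1.75,1.9):
    P=[[*(C+CX*(-.065+.134*np.cos(th))+np.array([-CX[1],CX[0]])*y),HZ+.134*np.sin(th)] for y in(.06,-.06)]
    a=[(proj(p,K,V)-[213,169])*5+[400,0] for p in P]; b=[(proj(p,Ks,Vs)-[233,145])*5 for p in P]; print(th,np.round(a).tolist(),np.round(b).tolist())
hand.move_gripper(0.0); q=down(CY)
c=[*(C-CX*.145)]
bot.reach([*c,.30],q); bot.servo_line([*c,.172],velocity=.15); bot.dwell(.2)
f0=get_obs()["wrist_force"]; print("zero",f0,get_obs()["time_s"])
for th in[1.95,1.8,1.65,1.5,1.35,1.2,1.0]:
    r=np.interp(th,[1.2,1.7],[.125,.105])
    bot.servo_line(tcp(th,r),velocity=.07); o=get_obs(); f=o["wrist_force"]-f0
    print(th,np.round(f,1),np.round(o["position"],3))
    if np.linalg.norm(f)>10: print("STOP");break
snap("side",4); print(o["time_s"])
E
```

```text
1.6 [[462.0, 312.0], [711.0, 292.0]] [[60.0, 11.0], [101.0, 102.0]]
1.75 [[465.0, 354.0], [715.0, 334.0]] [[26.0, 18.0], [65.0, 110.0]]
1.9 [[469.0, 395.0], [718.0, 375.0]] [[-7.0, 30.0], [29.0, 122.0]]
zero [-0.54045434  0.05151867  1.00651826] 16.7083
1.95 [ 1.  -0.4 -1.4] [0.447 0.042 0.17 ]
1.8 [ 0.9 -0.9 -0.6] [0.462 0.043 0.176]
1.65 [ 0.   0.2 -1.5] [0.478 0.043 0.181]
1.5 [ 0.9 -0.6 -0.1] [0.494 0.044 0.188]
1.35 [ 0.  -0.5 -0.1] [0.512 0.045 0.193]
1.2 [-1.  -0.2 -0.6] [0.532 0.046 0.194]
1.0 [ 0.3 -0.2 -0.1] [0.554 0.047 0.183]
19.725
```

View pics/side4.png

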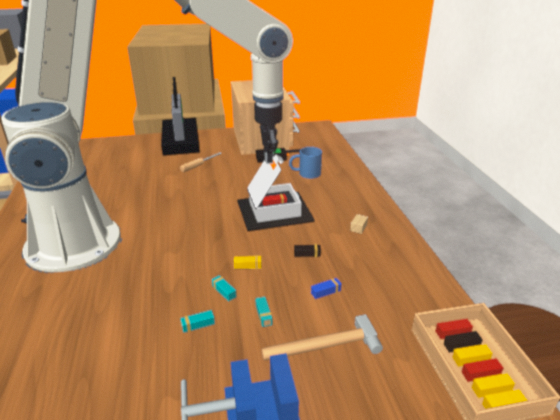

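The lid now stands at about 1.0 rad, with the tip on the pad. I'll carry on closing and then press with force monitoring.

Run:
```python
from h import *
from workcell import bot,get_obs
def fz(n=4):
    v=[]
    for _ in range(n): bot.dwell(.01); v.append(get_obs()["wrist_force"][2])
    return np.mean(v)
for th in[.8,.6,.4,.25,.15]: 
    bot.servo_line(tcp(th,.125),velocity=.07)
    if fz(2)>10: print("stop",th);break
f0=fz(6)-1.2; p=np.array(tcp(.15,.125)); e=tcp(0,.125); z=p[2]; print("f0",f0,z,"shut z",e[2],get_obs()["time_s"])
peak=0; log=[]; res="end"
while z>e[2]-.012:
    z-=.0005 if z<e[2]+.009 else .0015
    x=np.interp(z,[e[2],p[2]],[e[0],p[0]]); y=np.interp(z,[e[2],p[2]],[e[1],p[1]])
    bot.servo_line([x,y,z],velocity=.02); F=fz(3)-f0; log.append((round((z-e[2])*1e3,1),round(F,1)))
    if F>22.3: res="limit";break
    if peak>10 and F<peak-4: res="click";break
    peak=max(peak,F)
print(res,peak,log,get_obs()["time_s"])
```

```text
f0 -1.2337930581559542 0.09961239302681615 shut z 0.081 22.175
click 17.29416442133268 [(np.float64(17.1), np.float64(1.5)), (np.float64(15.6), np.float64(1.3)), (np.float64(14.1), np.float64(1.0)), (np.float64(12.6), np.float64(1.2)), (np.float64(11.1), np.float64(1.0)), (np.float64(9.6), np.float64(1.7)), (np.float64(8.1), np.float64(1.4)), (np.float64(7.6), np.float64(1.6)), (np.float64(7.1), np.float64(0.9)), (np.float64(6.6), np.float64(3.1)), (np.float64(6.1), np.float64(3.5)), (np.float64(5.6), np.float64(4.8)), (np.float64(5.1), np.float64(5.1)), (np.float64(4.6), np.float64(5.3)), (np.float64(4.1), np.float64(6.5)), (np.float64(3.6), np.float64(7.6)), (np.float64(3.1), np.float64(7.9)), (np.float64(2.6), np.float64(8.9)), (np.float64(2.1), np.float64(9.4)), (np.float64(1.6), np.float64(10.0)), (np.float64(1.1), np.float64(10.8)), (np.float64(0.6), np.float64(11.7)), (np.float64(0.1), np.float64(12.3)), (np.float64(-0.4), np.float64(13.0)), (np.float64(-0.9), np.float64(14.1)), (np.float64(-1.4), np.float64(14.6)), (np.float64(-1.9), np.float64(14.8)), (np.float64(-2.4), np.float64(15.8)), (np.float64(-2.9), np.float64(16.4)), (np.float64(-3.4), np.float64(17.3)), (np.float64(-3.9), np.float64(7.5))] 30.7
```

It clicked: the force fell from 17.3 N to 7.5 N. I'll back off and check that the lid is shut.

Run:
```python
from h import *
from workcell import bot,get_obs
p=get_obs()["position"]; bot.servo_line([p[0],p[1],.25],velocity=.12)
bot.reach([.40,-.25,.30],down(0)); bot.dwell(.3)
snap("side",5); snap("top",5); print(get_obs()["time_s"])
c=[.5675,.048]
f,K,V=cam("side",5); p=proj([*c,.06],K,V).astype(int)
g,K2,V2=cam("top",5); p2=proj([*c,.06],K2,V2).astype(int)
cr=lambda f,p:cv2.resize(f[p[1]-40:p[1]+40,p[0]-40:p[0]+40],None,fx=5,fy=5,interpolation=cv2.INTER_CUBIC)
cv2.imwrite("pics/c5.png",np.hstack([cr(f,p),cr(g,p2)])[...,::-1])
# orange pad centre in both views
out=[]
for im,q in((f,p),(g,p2)):
    h=cv2.cvtColor(im,cv2.COLOR_RGB2HSV); m=(h[...,0]>4)&(h[...,0]<13)&(h[...,1]>185)&(h[...,2]>190); k=np.zeros_like(m); k[q[1]-35:q[1]+35,q[0]-35:q[0]+35]=1
    a=np.argwhere(m&k)[:,::-1]; out.append(a.mean(0)); print(len(a),a.mean(0))
print(tri(out[0],(K,V),out[1],(K2,V2)),"expect",C+CX*.057,.064)
```

```text
34.0833
0 [nan nan]
14 [249.78571429 188.35714286]
 ** On entry to DLASCL parameter number  4 had an illegal value
 ** On entry to DLASCL parameter number  4 had an illegal value
 ** On entry to DLASCL parameter number  4 had an illegal value
 ** On entry to DLASCL parameter number  4 had an illegal value
 ** On entry to DLASCL parameter number  5 had an illegal value
 ** On entry to DLASCL parameter number  4 had an illegal value<stdin>:15: RuntimeWarning: Mean of empty slice.
  ret = um.true_divide(
Traceback (most recent call last):
  File "h.py", line 12, in tri
    s=np.linalg.lstsq(np.c_[u,-v],b-a,rcond=None)[0]; x,y=a+s[0]*u,b+s[1]*v
      ~~~~~~~~~~~~~~~^^^^^^^^^^^^^^^^^^^^^^^^^^^^
numpy.linalg.LinAlgError: SVD did not converge in Linear Least Squares
```

View pics/c5.png

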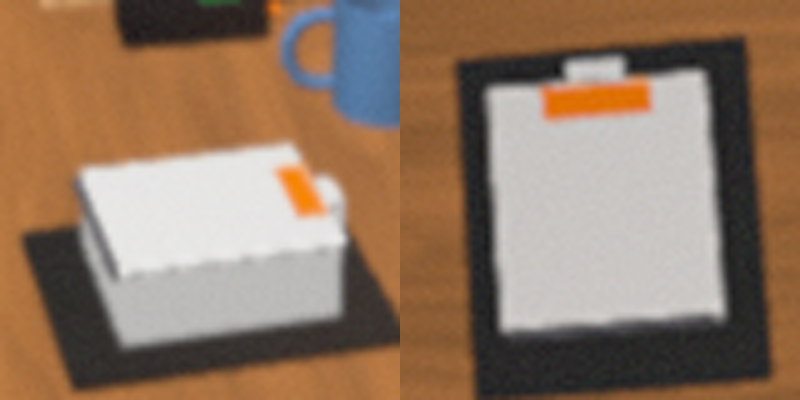

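Run:
```python
from h import *
f=[]
for n in("side","top"):
    im,K,V=cam(n,5); q=proj([*C,.06],K,V).astype(int); m=((im[...,0]>200)&(im[...,2]<90)).astype(np.uint8); k=np.zeros_like(m); k[q[1]-30:q[1]+30,q[0]-35:q[0]+35]=1
    l,_,st,ce=cv2.connectedComponentsWithStats(m&k)[:4]; i=1+np.argmax(st[1:,4]); f.append((ce[i],(K,V))); print(n,st[i],ce[i])
    for th in(0,.03): print(th,proj([*(C+CX*(-.065+.122*np.cos(th)-.006*np.sin(th))),HZ+.122*np.sin(th)+.006],K,V))
print(tri(f[0][0],f[0][1],f[1][0],f[1][1]),"expect",C+CX*.057,.064)
from workcell import hand_in,get_obs
print(get_obs()["time_s"]); hand_in()
```

```text
side [289 187   8   9  40] [292.55  190.525]
0 [292.10824389 190.38803772]
0.03 [292.04528369 189.32781335]
top [242 186  21   6 106] [251.89622642 188.5       ]
0 [251.85310696 188.71032111]
0.03 [251.73320429 188.52649093]
(array([0.62544536, 0.05088257, 0.06339658]), np.float64(0.0006159983069885066)) expect [0.62442188 0.05098315] 0.064
34.0833
the job is handed in; nothing more can be done
```

I laid the red seal in the trough, swung the lid over and pressed the pad until the catch clicked, then handed the job in at 34 s of the 61 s allowed.

- **Seal:** before the lid closed, the pictures showed it let go in the trough, about 1 mm from the centre. It is not visible under the shut lid, so I couldn't check it again after that.
- **Press:** the force rose to 17.3 N (under the 24 N limit) and fell suddenly to 7.5 N at the click.
- **Lid:** with the arm clear, the orange pad measured 63.4 mm high, against 64 mm expected for a fully shut lid. The cameras place height to only about 2 mm, so the clearest sign that it latched is the drop in force.
- **Other things on the bench:** the arm had no unexpected contact. The pictures I viewed showed nothing else moved, but I took no measurements to confirm that.

One automatic check for the pad's colour failed with an error because its threshold was set too tight. I corrected it, and the second run agreed with a shut lid.

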